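Load the slide of a hand press and hold the ram down on a fitting

ROBOT

A 7-joint arm with a two-finger parallel gripper is mounted at the origin on the work surface. World frame = base frame: x ahead of the robot, y to its left, z up, the work surface at z = 0. Lengths are in mm, angles in rad, forces in N, time in s.
With the tool pointing down it reaches from about 425 to 875 mm from the base axis. Payload 8.4 kg.
Tool frame: the origin (TCP) lies on the centre line of the jaws, within the pads' length; the fingertips stand 14 mm ahead of it and the grasp point (between the pads) lies 5 mm behind it (r.tip_reach is the distance from the TCP to the fingertips, in mm); z points along the fingers, y is the line along which they close (so a half turn about z gives the same grasp; the last joint's range is limited). The gripper opens to 87 mm and grips with 3 to 60 N. Pads are 19 mm wide; open, the fingers measure 117 mm over their backs; the gripper's body (75 mm by 190 mm) begins 51 mm behind the grasp point.
Start: joints at [-1.249, 0.333, 0.04, 1.465, -0.013, 1.343, -0.059], TCP at [265.517, 593.266, 236.546] pointing down, gripper open.
Joint ranges: [-2.58, 2.58], [-0.38, 2.09], [-1.3, 1.39], [0.25, 2.4], [-1.5, 4.64], [0.08, 2.09], [-2.65, 2.65]. Speed limits (rad/s): [2.22, 2.22, 2.79, 2.79, 3.14, 3.14, 3.14].

INTERFACE

Orientations are given as a unit quaternion [x, y, z, w].
In Python, from cell import r, telemetry, cams gives the robot as it stands. The module is installed in compiled form; this text tells all that it offers. Calls block until the motion is done:
- r.movep(position, orientation): joint-space move of the TCP to a pose.
- r.move_linear(position, attitude=None, speed=150): straight line of the TCP; attitude=None keeps the orientation; speed is the mean speed in mm/s.
- r.movej(angles): joint-space move.
- r.move_gripper(opening): finger opening in mm; the grip force is fixed at half the most; returns when the fingers have stopped.
- r.pause(seconds).
- r.inverse_kinematics(position, orientation): joint angles nearest the present ones, or None.
- telemetry.read_state(): the state.
- cams.read_camera(name): name is "scene" or "top"; returns the picture (400x640x3 uint8, red, green, blue); there is no depth.
- cams.calibration(name): a dict with "mtx" (3x3 intrinsics, pixels), "rvec" (rotation vector, rad) and "tvec" (3), from world to camera coordinates, as OpenCV has them. Camera axes: x right, y down, z forward; pixel columns grow to the right and rows downward; lengths in mm; the calibration is good to about 2 mm. A picture is of the moment at which its call begins. calibration takes no time and is no camera call.
A pose or a line that the arm cannot do raises r.Unreachable and nothing moves.
- r.finish_job(): hands the job in; it is judged then, once.
Trained networks look in the newest picture that a camera, given by its name, has taken for a name from the list of things; names that differ only in an ending like _2 or _b are one class to them, and where a whole thing is asked for, a point or a joint stands for the part that bears it (a point fixed in the world has none). Each returns a list of dicts, best first, with "confidence" (0 to 1); they miss things now and then, are a little off and sometimes report something else, mostly with a low value. They report only what shows in the picture. A call takes as long as a camera call. They do not tell look-alikes from the thing itself.
- cams.search_frame(camera, name): "at" ([x, y, z] in mm, in world coordinates, good to about 4 mm: the middle of the surface that is visible of it).
- cams.regions_of(camera, name): "region" (400x640 bool, what is visible of it).
The state is a dict: "time_s": time; "qpos": joint angles; "qd": joint speeds; "joint_torque": joint torques, N m; "tool_pos": TCP position; "tcp_rot": TCP orientation; "wrist_force": force on the tool from outside, world axes, zero at the start; "torque": the same for the moment, N m; "width": finger opening in mm; "gripper_force": force on a finger pad.
Only numpy, scipy, OpenCV 4.12 (cv2) and the standard library are available. Lean on these libraries where they do the work, as an engineer would, in place of code of your own. Each camera call takes 0.05 s, during which the arm holds its last target. There are 200 camera calls.

TASK

Stand the flanged fitting, flange down, over the pin on the press's slide and let it go, then push the slide fully home under the horn with the palm pad still up. Then push the palm pad down 30 mm so that the horn clamps the fitting, never as far as 38 mm, hold it steady there for three seconds, and finish while still holding it down; leave the other things on the bench where they are.

Things in the scene. Friction and masses are not known exactly. Their poses are not given: they have to be found in the camera images.
- fitting: flanged fitting: the only loose grey plastic tube with a flange at its foot (like ones in the blue tray are fixed stock, not for use). Tube 34 mm outside, 44 mm tall in all; flange 52 mm across, 8 mm thick, at the bottom; bore 22 mm right through; about 60 g. Starts standing flange down on the bench. Origin at the centre of its underside, z up along the bore; its yaw does not matter
- press: hand press, base 150 (x) x 440 (y) x 22 mm, origin at the centre of its underside, yaw varies. In its frame horn and pad are at x 0, y -70 mm; the column's sleeve (56 mm across, top 180 mm) at y -160; a level arm 50 mm wide, 155 to 180 mm high when up, joins them; the slide runs along y at x 0. The pointer is between the scale plate's two ribs (+x side) when the ram is 26 to 34 mm down
- nest (a point): centre of the pin's foot on the slide's top face, 45 mm above the bench. The pin is 16 mm across and 22 mm tall, its last 5 mm tapered. A seated fitting's origin lies here. Slide out: 125 to 140 mm in the press's +y direction from under the horn; slide home: right under the horn. Axes as the press's
- handle_top (a point): centre of the top of the slide's handle: upright black round post, 24 mm across, 45 mm tall, top 90 mm above the bench, 130 mm from the pin in the press's +y direction. Grip it from above, or push it in the press's -y direction, to move the slide
- slide (a joint): travel of the slide in m: 0 fully out, grows in the press's -y direction, 0.140 fully home against a hard stop. Starts at 0 to 0.015. About 2.5 N of friction; it stays where it is left
- ram (a joint): downward travel (m) of arm, pad and horn: 0 up, wanted 0.030 (0.026 to 0.034), stop 0.042. A return spring pushes up with 4 N at 0, about 9 N at 30 mm. The horn meets the seated fitting at about 22 mm and then yields on its own spring, adding 2.5 N at first and 7 N at 30 mm: holding at 30 mm takes about 16 N. It springs back up when let go
- pad_top (a point): centre of the flat top of the round black palm pad on the ram's arm, straight above the horn: 52 mm across, 205 mm above the bench when the ram is up, 175 mm when it is 30 mm down. Moves only straight up and down
- horn: round aluminium horn under the ram's arm, face 38 mm across, origin at the centre of its lower face, 111 mm above the bench when the ram is up; the top of a seated fitting is 89 mm above the bench. It is sprung in the ram: yields up to 24 mm upwards
- sleeve: plain grey plastic tube without a flange, 34 mm across, 62 mm tall, standing; a bystander among the parts
- collar: flat grey plastic ring, 52 mm across, 16 mm tall, 24 mm hole, lying flat; a bystander among the parts
- driver: screwdriver lying on the bench beyond the press; bystander
- jar: white screw-top jar, 60 mm across, 80 mm tall, standing; bystander
- brush: hand brush lying on the bench; bystander
Things that resemble listed ones, but are neither listed nor needed, are in the scene too. What is shaped like the fitting but purple is not meant.

How it is judged (in metres and radians):
On the way, in this order (a step that is already met when the one before it is completed fails the run):
1. the fitting sits over the pin, let go, with the slide still out (horizontal distance between fitting and nest below 0.006 m and z of fitting in the frame of nest between -0.004 and 0.004 m and angle between fitting's own z axis and vertical below 0.1 rad and contact force between the fingers and fitting below 0.1 N and value of joint slide below 0.1 m), for 0.2 s.
2. the slide is fully home with the fitting on its pin and the ram still up (horizontal distance between fitting and nest below 0.006 m and z of fitting in the frame of nest between -0.004 and 0.004 m and angle between fitting's own z axis and vertical below 0.1 rad and value of joint slide above 0.134 m and value of joint ram below 0.01 m), for 0.2 s.
3. the palm pad is held 26 to 34 mm down for a good 2.5 s, the horn clamping the fitting (horizontal distance between fitting and nest below 0.006 m and z of fitting in the frame of nest between -0.004 and 0.004 m and angle between fitting's own z axis and vertical below 0.1 rad and value of joint slide above 0.134 m and value of joint ram between 0.026 and 0.034 m and contact force between horn and fitting above 2 N and contact force between any of the fingers, the arm and ram above 3 N), for 2.5 s.
At the end, for the whole second after the job is handed in: The robot still holds the palm pad (over 3 N), ram steady 26 to 34 mm down, horn pressing the fitting (over 2 N); the fitting is upright and fully down on the pin (within 6 mm sideways, 4 mm in height), not touched by the fingers; the slide is home (134 mm or more) (all of step 3 and contact force between the fingers and fitting below 0.1 N and velocity of joint ram between -0.01 and 0.01 m/s); the arm keeps its last pose, push and grip.
It fails at once if the ram is pushed 38 mm or more (value of joint ram above 0.038 m).
It fails at once if a bystander is moved more than 30 mm (distance of any of sleeve, collar, driver, jar, brush from where it was at the start of the episode above 0.03 m).
It also fails if it takes over 72 s, if anything falls off the work surface, if the arm or the gripper's body presses on something with over 40 N, if the wrist force passes 120 N, or if a joint passes its speed limit or range.

## Working session

There is one attempt and no reset: what is moved stays moved. The work goes in short steps, each a Python script; the robot and the scene stay as the last script left them, time stands still between calls to the robot, and variables do not carry over. Pictures are saved under pics/ and viewed, at most 10 in all, crops included, and the job is handed in when it is done.

```bash
mkdir -p pics
cat > h.py <<'E'
import numpy as np, cv2
from cell import r, telemetry, cams
def cal(n):
    c=cams.calibration(n); K=np.array(c["mtx"],float); rv=np.array(c["rvec"],float); t=np.array(c["tvec"],float).reshape(3)
    return K,rv,t
def proj(n,P):
    K,rv,t=cal(n); return cv2.projectPoints(np.array(P,float).reshape(-1,1,3),rv,t,K,None)[0].reshape(-1,2)
def at_z(n,uv,z):
    K,rv,t=cal(n); R=cv2.Rodrigues(rv)[0]; d=R.T@np.linalg.inv(K)@np.array([uv[0],uv[1],1.]); o=-R.T@t
    return o+d*(z-o[2])/d[2]
def snap(n,f,box=None,s=1):
    im=cams.read_camera(n)
    if f:
        o=im if box is None else im[box[1]:box[3],box[0]:box[2]]
        o=cv2.resize(o,None,fx=s,fy=s,interpolation=cv2.INTER_CUBIC); cv2.imwrite("pics/"+f,o[:,:,::-1])
    return im
E
python3 - <<'E'
from h import *
for c in ("scene","top"):
    snap(c,c+"0.png")
    for n in ("fitting","press","nest","handle_top","pad_top","horn","sleeve","collar","jar","driver","brush"):
        for d in cams.search_frame(c,n)[:4]:
            p=np.array(d["at"]); print(c,n,p.round(0),round(d["confidence"],2),proj(c,p).round(0)[0])
E
```

```text
scene fitting [445. 291.  21.] 0.62 [432. 262.]
scene fitting [360. 212.  19.] 0.55 [421. 233.]
scene fitting [440. 400.  22.] 0.5 [467. 279.]
scene fitting [341. 311.  23.] 0.47 [453. 243.]
scene press [ 529. -101.   32.] 0.63 [312. 218.]
scene nest [521.  52.  46.] 0.85 [353. 236.]
scene handle_top [518.  54.  44.] 0.7 [354. 236.]
scene pad_top [ 528. -194.  181.] 0.88 [289. 172.]
scene sleeve [519. 410.  45.] 0.53 [461. 295.]
scene collar [593. 274.  20.] 0.79 [404. 293.]
scene jar [ 505. -489.   56.] 0.6 [231. 161.]
scene driver [ 521. -142.  123.] 0.65 [304. 191.]
scene driver [744.   5.  21.] 0.53 [297. 281.]
scene brush [ 620. -494.   18.] 0.9 [209. 186.]
scene brush [ 527. -194.  178.] 0.71 [289. 173.]
scene brush [ 522. -142.  121.] 0.31 [303. 192.]
top fitting [325. 306.   7.] 0.64 [207. 293.]
top fitting [425. 287.  13.] 0.57 [212. 260.]
top fitting [346. 206.  14.] 0.49 [239. 284.]
top fitting [424. 390.  15.] 0.48 [179. 263.]
top press [502. -83.  30.] 0.89 [327. 225.]
top nest [507.  46.  45.] 0.82 [286. 226.]
top handle_top [509.  43.  46.] 0.72 [287. 226.]
top pad_top [ 503. -207.  182.] 0.65 [372. 212.]
top sleeve [508. 405.  45.] 0.74 [171. 235.]
top collar [584. 272.  16.] 0.58 [214. 210.]
top jar [ 486. -497.   81.] 0.98 [463. 216.]
top driver [744.   5.  23.] 0.78 [294. 155.]
top driver [ 507. -200.  183.] 0.18 [369. 210.]
top brush [ 610. -503.   17.] 0.92 [454. 183.]
```

View pics/scene0.png

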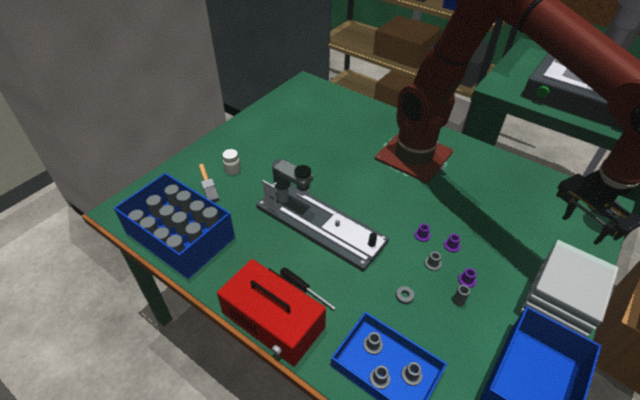

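View pics/top0.png

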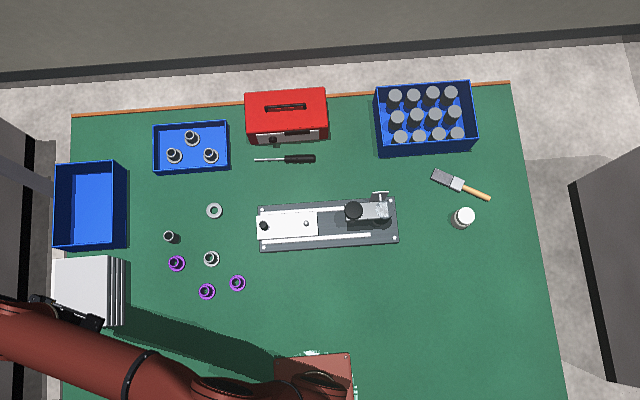

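Candidates for the fitting: grey flanged one at scene (433,261)/top (211,258). Not it: purple ones (top 177,263; 207,291; 238,283), sleeve (169,236), collar (214,211), tray stock (174,156; 191,137; 210,155). I'll check the choice and the press close up.

Run:
```python
from h import *
a=cv2.imread("pics/top0.png")[185:305,160:410]; b=cv2.imread("pics/scene0.png")[155:310,250:480]
cv2.imwrite("pics/topc.png",cv2.resize(a,None,fx=3.2,fy=3.2,interpolation=2)); cv2.imwrite("pics/scenec.png",cv2.resize(b,None,fx=3.4,fy=3.4,interpolation=2))
for c in ("top","scene"):
    K,rv,t=cal(c); R=cv2.Rodrigues(rv)[0]; print(c,(-R.T@t).round(0),K[0,0])
```

```text
top [ 219.  -37. 1561.] 494.98826360625907
scene [1276.  462. 1091.] 430.65982412015506
```

View pics/topc.png

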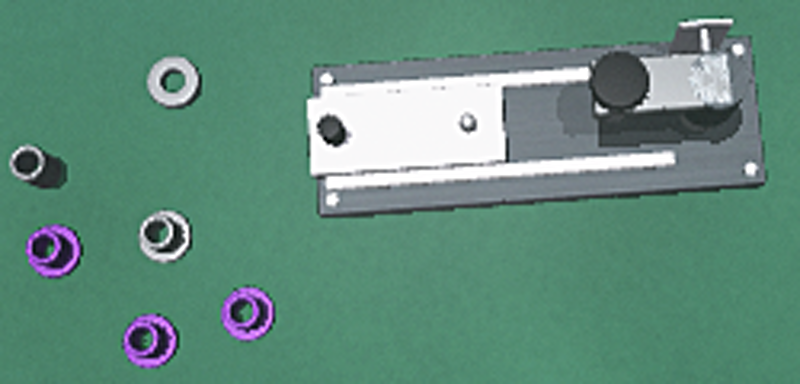

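View pics/scenec.png

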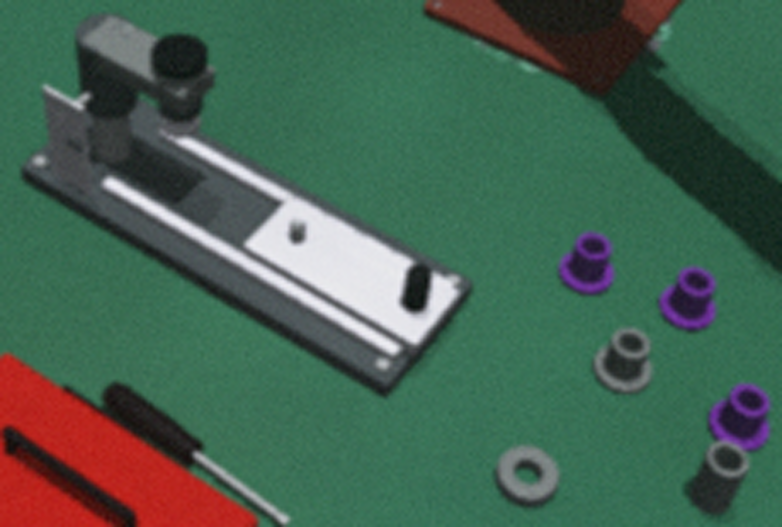

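Run:
```python
from h import *
T={"pin":((467,121),67),"handle":((331,126),90),"pad":((620,80),205),"fl":((165,236),8),"ft":((158,233),44),"collar":((174,81),16),"corner1":((763,183),22),"corner0":((322,214),22)}
S={"pin":((297,225),67),"handle":((419,270),90),"pad":((181,52),205),"fl":((623,366),8),"ft":((630,341),44),"collar":((528,473),16)}
for k,(p,z) in T.items(): print("top",k,at_z("top",np.array(p)/3.2+[160,185],z).round(1))
for k,(p,z) in S.items(): print("scene",k,at_z("scene",np.array(p)/3.4+[250,155],z).round(1))
```

```text
top pin [508.7 -16.9  67. ]
top handle [510.1 111.2  90. ]
top pad [ 507.2 -155.1  205. ]
top fl [430.2 288.4   8. ]
top ft [428.7 287.4  44. ]
top collar [583.5 272.4  16. ]
top corner1 [ 431.6 -300.5   22. ]
top corner0 [437.1 131.9  22. ]
scene pin [517.6 -11.2  67. ]
scene handle [513.2 115.4  90. ]
scene pad [ 513.1 -147.8  205. ]
scene fl [435.8 292.8   8. ]
scene ft [435.4 291.5  44. ]
scene collar [590.5 278.3  16. ]
```

```bash
cat >> h.py <<'E'
from scipy.spatial.transform import Rotation as Ro
def down(a):  # tool y (closing line) at angle a from world +x; choose the half turn with least joint motion
    out=[]
    for b in (a,a+np.pi):
        y=np.array([np.cos(b),np.sin(b),0]); z=np.array([0,0,-1.]); out.append(Ro.from_matrix(np.c_[np.cross(y,z),y,z]).as_quat())
    return out
def best(p,a):
    q0=np.array(telemetry.read_state()["qpos"]); c=[]
    for o in down(a):
        j=r.inverse_kinematics(p,o)
        if j is not None: c.append((np.abs(np.array(j)-q0).max(),list(o)))
    return min(c)[1]
E
python3 - <<'E'
from h import *
s=telemetry.read_state(); print(s["time_s"],s["tcp_rot"],s["width"])
x,y=432,290
o=best([x,y,110],np.pi/2); r.movep([x,y,110],o); r.move_linear([x,y,27],speed=120)
r.move_gripper(30); s=telemetry.read_state(); print(s["time_s"],s["width"],s["gripper_force"],s["tool_pos"])
r.move_gripper(87); r.move_linear([x,y,60],speed=150)
o=best([x,y,60],0); print(o,r.inverse_kinematics([514,-15,100],o)); r.movep([x,y,60],o); r.move_linear([x,y,27],speed=120)
r.move_gripper(30); s=telemetry.read_state(); print(s["time_s"],s["width"],s["gripper_force"],s["tool_pos"])
r.move_linear([x,y,130]); s=telemetry.read_state(); print(s["time_s"],s["width"],s["gripper_force"],s["qpos"])
E
```

```text
1.2 [ 2.08860310e-01  9.77945484e-01 -3.66735033e-05 -2.78213967e-05] 86.82723867293159
4.3667 34.00808499099354 30.00001528824214 [431.96646    290.02333786  26.96883705]
[np.float64(0.7071067811865475), np.float64(0.7071067811865475), np.float64(0.0), np.float64(0.0)] [-0.57925123  0.19378263  0.57978904  1.97722289 -0.12528677  1.00521317
  0.05930467]
8.5583 33.800521212000554 29.99994083882484 [432.00154674 290.01296348  27.01120886]
9.3917 34.17339609636747 29.999863654156798 [-1.03197613  0.15831647  0.3897549   1.92804502 -0.06829213  1.0691762
 -0.61354836]
```

Run:
```python
from h import *
o=best([513,-14,120],0)
r.movep([513,-14,130],o); r.move_linear([513,-14,115])
a=snap("scene",None)[180:260,280:420]; b=snap("top",None)[180:260,220:360]
im=np.vstack([cv2.resize(k,None,fx=3.7*1.4,fy=3.7,interpolation=2) if 0 else cv2.resize(k,None,fx=3.7,fy=3.7,interpolation=2) for k in (a,b)])
cv2.imwrite("pics/hold.png",im[:,:,::-1]); print(telemetry.read_state()["tool_pos"])
print(proj("scene",[[513,-14,132],[513,-14,88],[513,-14,96]]),proj("top",[[513,-14,132],[513,-14,96]]))
```

```text
[513.04311447 -13.3170618  115.19783853]
[[338.3205954  205.83360042]
 [337.71736468 215.45345599]
 [337.82493194 213.73805674]] [[304.22462698 217.28384897]
 [304.60052541 219.6667034 ]]
```

View pics/hold.png

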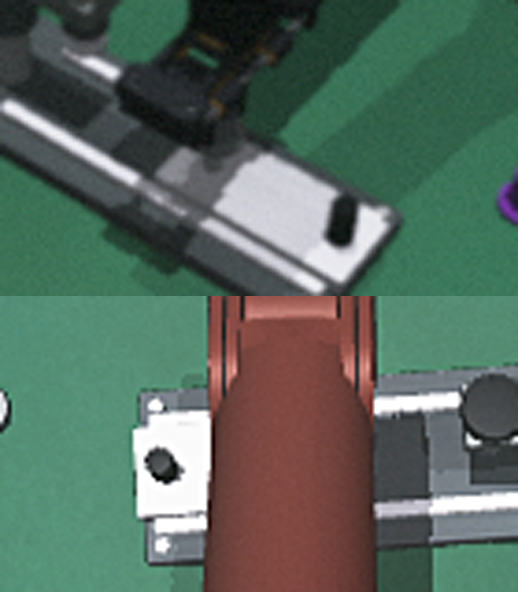

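Run:
```python
from h import *
b=snap("scene",None)[190:240,305:375]
b=np.clip((b.astype(float)/255)**0.55*255,0,255).astype(np.uint8)
cv2.imwrite("pics/hold2.png",cv2.resize(b,None,fx=10,fy=10,interpolation=2)[:,:,::-1])
```

```text
(no output)
```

View pics/hold2.png

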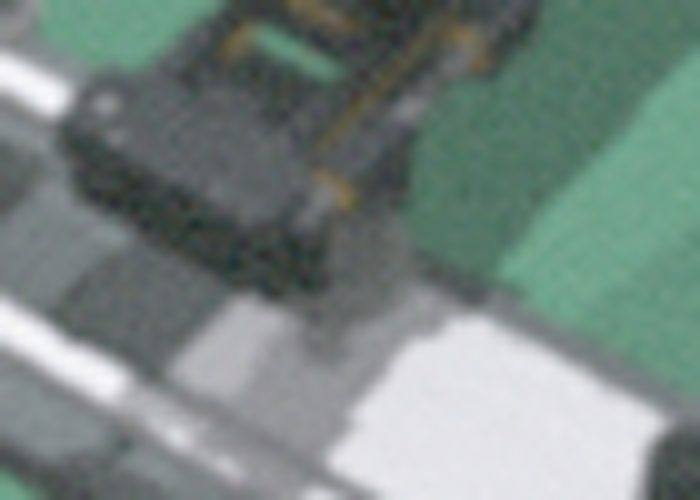

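Run:
```python
from h import *
p=[513,40,125]
o=best(p,np.radians(122)); r.movep(p,o); r.pause(0.3)
im=snap("scene",None)[190:260,310:400]
b=np.clip((im.astype(float)/255)**0.55*255,0,255).astype(np.uint8)
cv2.imwrite("pics/hold3.png",cv2.resize(b,None,fx=8,fy=8,interpolation=2)[:,:,::-1])
t=np.array(telemetry.read_state()["tool_pos"]); print(t)
a=np.linspace(0,2*np.pi,73)[:-1]
for z,R in ((t[2]-27,26),(t[2]-19,26)):
    q=proj("scene",np.c_[t[0]+R*np.cos(a),t[1]+R*np.sin(a),0*a+z]); c=lambda v,o:((v-o+.5)*8-.5).round(0)
    print(z,"crop u",c(q[:,0].min(),310),c(q[:,0].max(),310),"v",c(q[:,1].min(),190),c(q[:,1].max(),190))
```

```text
[512.97462819  39.80339308 124.97911996]
97.97911995671663 crop u 274.0 410.0 v 202.0 305.0
105.97911995671663 crop u 275.0 412.0 v 188.0 291.0
```

View pics/hold3.png

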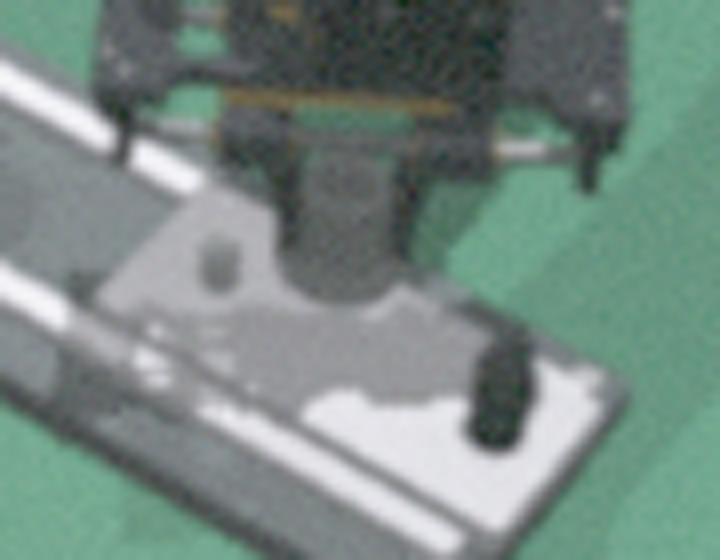

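Run:
```python
from h import *
from scipy.optimize import least_squares
a=np.linspace(0,2*np.pi,73)[:-1]
def ext(x,y,R,z):
    q=(proj("scene",np.c_[x+R*np.cos(a),y+R*np.sin(a),0*a+z])-[310,190]+.5)*8-.5
    return q.min(0),q.max(0)
for x in (509,513,517):
    for y in (-17,-12): 
        l=ext(x,y,8,45);u=ext(x,y,8,62);t=ext(x,y,5,67); print(x,y,"foot vmax",l[1][1].round(),"u",l[0][0].round(),u[1][0].round(),"top vmin",t[0][1].round())
m={"handle (top v? )":0}
# handle: u 470..537 bottom 452
for x,y in ((513,115),(511,113),(515,113)): 
    l=ext(x,y,12,45);u=ext(x,y,12,90); print(x,y,"handle foot u",l[0][0],l[1][0],"vmax",l[1][1],"top u",u[0][0],u[1][0],"vmin",u[0][1])
im=cams.read_camera("scene")[190:260,310:400].astype(float).mean(2); im=cv2.resize(im,None,fx=8,fy=8,interpolation=2)
print("row265",im[265,180:260:4].round(0)); print("col219",im[215:315:4,219].round(0))
```

```text
509 -17 foot vmax 285.0 u 200.0 242.0 top vmin 224.0
509 -12 foot vmax 290.0 u 211.0 253.0 top vmin 229.0
513 -17 foot vmax 291.0 u 195.0 236.0 top vmin 230.0
513 -12 foot vmax 297.0 u 205.0 247.0 top vmin 235.0
517 -17 foot vmax 297.0 u 189.0 231.0 top vmin 236.0
517 -12 foot vmax 303.0 u 199.0 241.0 top vmin 241.0
513 115 handle foot u 465.7201144801288 528.3512656791763 vmax 457.26407651231466 top u 476.7358431653947 540.9450363491733 vmin 333.19147584536313
511 113 handle foot u 464.0419273331072 526.5788511719948 vmax 451.42291714151884 top u 474.9992719530387 539.1094344883718 vmin 327.4667045787892
515 113 handle foot u 458.53661016572596 521.1741447079239 vmax 458.1057251560019 top u 469.37588024469323 533.5917868263241 vmin 334.0123441286521
row265 [135. 136. 133. 127. 114.  97.  80.  70.  66.  66.  68.  67.  68.  72.
  84. 103. 122. 131. 135. 138.]
col219 [136. 135. 135. 134. 127. 118. 111. 105.  97.  90.  82.  76.  70.  66.
  63.  63.  62.  63.  70.  82. 104. 124. 134. 131. 122.]
```

The scene camera agrees with the arm to within about 0.5 mm: the held flange's outline is predicted at u 274–411 and seen at 275–410. The pin shows at crop u 199–239, foot v 295, which gives (514, -14.5). I'll lower the fitting there while watching the force.

Run:
```python
from h import *
x,y=514,-14.5
o=best([x,y,115],0); r.movep([x,y,115],o); r.pause(0.3)
s=telemetry.read_state(); f0=np.array(s["wrist_force"]); print(s["time_s"],s["width"],f0)
for z in (100,95,92,89,86,83,80,77,74.5,73,72.3):
    r.move_linear([x,y,z],speed=40); s=telemetry.read_state(); f=np.array(s["wrist_force"])-f0
    print(z,s["tool_pos"].round(1) if hasattr(s["tool_pos"],"round") else s["tool_pos"],f.round(1))
    if abs(f).max()>6: print("stop"); break
print(s["time_s"])
```

```text
13.75 34.072804437921 [-0.29230534 -0.19840908 -1.24451152]
100 [513.9 -14.6  99.8] [0.  0.7 0.3]
95 [513.8 -14.5  94.8] [0.5 0.4 1.2]
92 [513.9 -14.5  91.9] [1.1 0.4 1.5]
89 [513.8 -14.5  88.8] [-0.7 -0.7 -0.6]
86 [513.7 -14.5  85.7] [-0.7 -0.2 -0.1]
83 [513.7 -14.6  82.7] [-1.4 -0.   0.2]
80 [513.7 -14.5  79.7] [-1.7 -0.4 -0.9]
77 [513.7 -14.6  76.7] [-2.2 -1.2 -1.3]
74.5 [513.8 -14.6  74.2] [-2.2 -1.7 -0.9]
73 [513.8 -14.6  72.9] [-4.5 -1.3 -0. ]
72.3 [513.8 -14.6  72.3] [-5.2 -1.8  2. ]
16.8
```

Run:
```python
from h import *
r.move_gripper(87); r.pause(0.2); r.move_linear([514,-14.5,150])
im=cams.read_camera("scene")
hx,hy=514.5,115.5
r.movep([hx,hy,150],best([hx,hy,150],0))
a=snap("scene",None)[190:260,310:400]; b=snap("top",None)[190:260,250:340]
cv2.imwrite("pics/seat.png",np.hstack([cv2.resize(k,None,fx=4.4,fy=4.4,interpolation=2) for k in (a,b)])[:,:,::-1])
print(telemetry.read_state()["time_s"])
```

```text
19.5
```

View pics/seat.png

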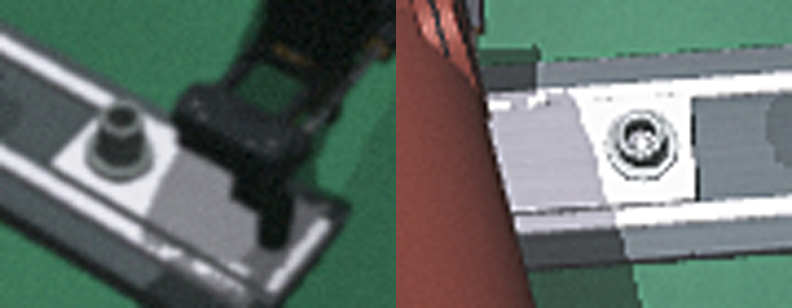

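The fitting is upright and flat on the slide (left crop 122,140), with the pin showing in its bore (right crop 640,143). Next I grip the handle and slide it home.

Run:
```python
from h import *
hx,hy=514.5,115.5
r.move_linear([hx,hy,86],speed=150); r.move_gripper(15)
s=telemetry.read_state(); f0=np.array(s["wrist_force"]); print(s["width"],f0.round(1))
for t in (60,120,130,134,136,138,139,140,141,142,143,144,145,146):
    r.move_linear([hx-0.012*t,hy-t,86],speed=90 if t<=120 else 30); s=telemetry.read_state(); f=np.array(s["wrist_force"])-f0
    print(t,np.round(s["tool_pos"],1),f.round(1))
    if f[1]>12: break
print(s["time_s"])
```

```text
23.272583151434397 [-9.5 -0.6  8.1]
60 [511.5  54.7  85.6] [-0.6 -1.7  0.4]
120 [511.   -5.4  85.6] [ 0.9 -1.9 -1.4]
130 [510.9 -14.6  85.6] [ 1.2  0.5 -1.3]
134 [510.8 -18.5  85.5] [ 0.7  1.3 -1.6]
136 [510.8 -20.2  85.6] [ 1.5  1.9 -1.4]
138 [510.8 -22.2  85.6] [ 1.1  2.5 -1.4]
139 [510.8 -22.6  85.6] [ 0.4  4.6 -1.5]
140 [510.8 -22.6  85.6] [ 1.6  6.8 -1.1]
141 [510.8 -22.7  85.6] [ 0.9  9.9 -0.6]
142 [510.8 -22.7  85.6] [-0.4 13.2 -1.1]
25.0333
```

The slide hit its stop at y = -22.6. Next I release it, go above the pad with fingers closed, and push, steering by the measured tip height.

Run:
```python
from h import *
s=telemetry.read_state()
r.move_gripper(60); x,y=s["tool_pos"][:2]
r.move_linear([x,y,250],speed=200); r.move_gripper(0)
im=snap("scene",None)[130:250,250:400]; cv2.imwrite("pics/home.png",cv2.resize(im,None,fx=5,fy=5,interpolation=2)[:,:,::-1])
px,py=510.5,-152
r.movep([px,py,250],best([px,py,250],0)); r.pause(0.3)
s=telemetry.read_state(); print(s["time_s"],np.round(s["tool_pos"],1),np.round(s["wrist_force"],1),s["width"],r.tip_reach)
```

```text
29.0167 [ 510.7 -150.9  249.9] [-0.2 -0.9 -0.2] 0.2990538334474954 14.0
```

View pics/home.png

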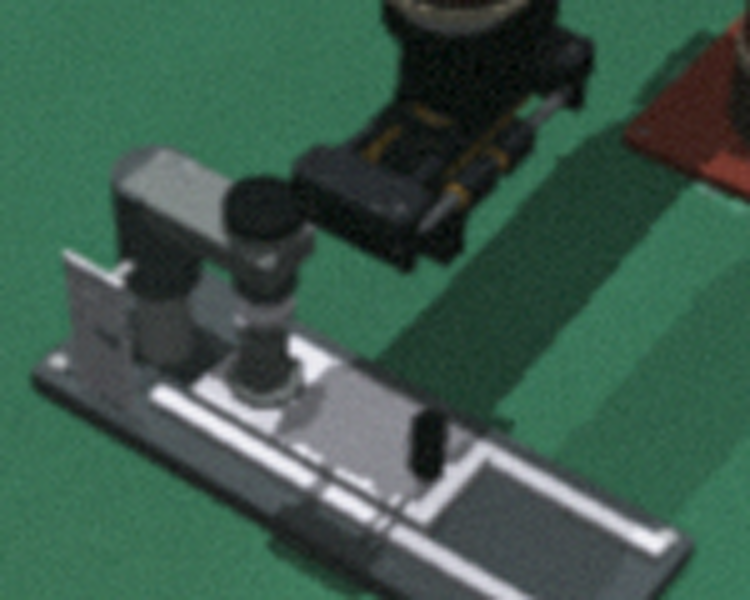

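The fitting (265,370) is upright on the slide, directly under the horn (268,305), and the pad is up. Time to push.

Run:
```python
from h import *
px,py=510.5,-152
f0=telemetry.read_state()["wrist_force"][2]
z=225; r.move_linear([px,py,z],speed=80); n=0
while n<60:
    s=telemetry.read_state(); tz=s["tool_pos"][2]; f=s["wrist_force"][2]-f0
    print(round(z,1),round(tz,1),round(f,1),end=" | ")
    if tz<=189.7: break
    z-=min(3,max(0.5,0.6*(tz-189))); n+=1
    r.move_linear([px,py,z],speed=40)
r.pause(0.5); s=telemetry.read_state(); print("\n",s["time_s"],np.round(s["tool_pos"],2),s["wrist_force"])
im=snap("scene",None)[150:240,250:330]; cv2.imwrite("pics/down.png",cv2.resize(im,None,fx=6.6,fy=6.6,interpolation=2)[:,:,::-1])
```

```text
225 224.6 1.2 | 222 222.1 0.1 | 219 219.4 4.6 | 216 216.4 5.4 | 213 213.3 5.6 | 210 210.4 4.9 | 207 207.4 6.7 | 204 204.4 7.0 | 201 201.5 7.5 | 198 198.5 8.5 | 195 195.9 12.4 | 192 193.0 13.9 | 189.6 190.8 15.6 | 188.5 189.8 15.6 | 188.0 189.4 16.5 | 
 33.475 [ 510.82 -152.12  189.39] [-4.21146019  1.26000932 15.84368246]
```

View pics/down.png

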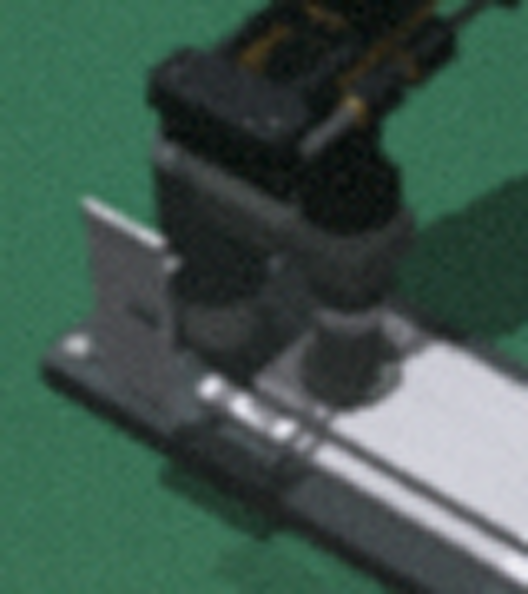

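The horn is on the fitting, the force is 16 N, and the travel is about 29.6 mm, all as expected. I'll hold and hand in.

Run:
```python
from h import *
r.pause(3.3); s=telemetry.read_state(); print(s["time_s"],np.round(s["tool_pos"],2),np.round(s["wrist_force"],1))
print(r.finish_job())
```

```text
36.825 [ 510.83 -152.1   189.38] [-3.6  0.9 15.5]
the job is handed in; nothing more can be done
None
```

I handed the job in at 36.8 s, still holding the pad: the fitting is upright on the pin, the slide is against its stop, and the ram is about 29.6 mm down at 15.5 N, held steady for over 3 s; no verdict was returned.

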